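Re-set the tilting desk display to its second notch

ROBOT

A 6-joint arm with a two-finger parallel gripper is mounted at the origin on the work surface. World frame = base frame: x ahead of the robot, y to its left, z up, the work surface at z = 0. Lengths are in mm, angles in degrees, forces in N, time in s.
With the tool pointing down it reaches from about 350 to 775 mm from the base axis. Payload 5.5 kg.
Tool frame: the origin (TCP) lies midway between the tips of the shut fingers; the grasp point (between the pads) lies 19 mm behind it; z points along the fingers, y is the line along which they close (so a half turn about z gives the same grasp; the last joint's range is limited). The gripper opens to 85 mm and grips with 20 to 120 N. Pads are 22 mm wide; open, the fingers measure 114 mm over their backs; the gripper's body (76 mm by 85 mm) begins 54 mm behind the grasp point. The pads swing forward as they close: fully open they stand 13 mm farther back than shut.
Start: joints at [67.059, 17.945, 2.641, 74.691, 0, 82.002], TCP at [148.289, 555.592, 231.323] pointing down, gripper open.
Joint ranges: [-158.12, 158.12], [-49.38, 96.58], [-58.88, 72.47], [-126.05, 133.96], [-84.25, 85.87], [-180, 180]. Speed limits (degrees/s): [147.25, 147.25, 180, 180, 180, 180].

INTERFACE

Orientations are given as a 3x3 rotation matrix whose columns are the frame's x, y, z axes.
In Python, from plant import env gives the robot as it stands.
- The arm moves only by the tool jog_arm, never from a script. Its argument "deltas" is a list of rows, each an object with "delta_pos": the shift along the tool's x, y, z in m, a list of three; "turn": the turn, a rotation vector about the tool's x, y, z in degrees, a list of three. A call has 1 to 20 rows; each row is the pose to reach, as a shift and turn from the pose commanded when the call began, along the tool's axes at that moment; what a row does not reach only later rows make up. A row lasts 1/10 s, in which the tool goes at most 50 mm and 8.59 degrees, less where a joint would pass 70% of its speed; a pose out of reach is approached as far as the arm can. A call with a gripper value outside its range is refused whole. "fingers" is the finger opening in m, from 0 to 0.0854, set as the call begins (left out, the last holds). The fingers move at their own pace and stop on an object; "newtons" is the grip in N (left out, the last holds). Time passes only in rows, so rows that repeat a pose let the fingers close. It gives the time, the measured TCP pose, the force, the opening and the grip force at its end, in the units of the state.
- env.sense(): the state, without advancing time (a new reading comes with each control period).
- env.read_camera(name): name is "side" or "top"; returns the picture (480x640x3 uint8, blue, green, red); there is no depth.
- env.camera_info(name): a dict with "intrinsics" (3x3 intrinsics, pixels), "camera_from_world" (4x4, takes a point from world to camera coordinates). Camera axes: x right, y up, looking along -z (the intrinsics and any distortion apply to the point x, -y, -z); pixel columns grow to the right and rows downward; lengths in mm; the calibration is good to about 2 mm. A picture is of the moment at which its call begins. camera_info takes no time and is no camera call.
- env.hand_in(): hands the job in; it is judged then, once.
The state is a dict: "time_s": time; "joints": joint angles; "qd": joint speeds; "joint_torque": joint torques, N m; "eef_pos": TCP position; "eef_rot": TCP orientation; "force": force on the tool from outside, world axes, zero at the start; "ft_torque": the same for the moment, N m; "grip_width": finger opening in mm; "finger_force": force on a finger pad.
Only numpy, scipy, OpenCV 4.12 (cv2) and the standard library are available. Lean on these libraries where they do the work, as an engineer would, in place of code of your own. Each camera call takes 0.05 s, during which the arm holds its last target. There are 200 camera calls.

TASK

The tilting desk on display stands too steep, and its ratchet only lets the board go up: hold the brass pull, raise the board past the top notch until the pawl trips at the stop, and guide it by hand down until it lies fully flat. Then raise it again and let it down gently into the second notch from the bottom, let go and leave it propped there. Feel for both ends: do not push hard against the stop or press the board down hard, never let it drop, and leave the other things on the counter where they are.

Things in the scene. Friction and masses are not known exactly. Their poses are not given: they have to be found in the camera images.
- desk: black-brown tilting desk, fixed: a case 310 x 226 x 50 mm (its middle 135 mm along x from the origin) with a wing on its left (+y) side carrying a steel notch quadrant up to 180 mm from the middle. Origin on the counter straight below the middle of the board's hinge line. Own x points from the hinge (near the robot) to the board's free far edge, y along the hinge, z up.
- hinge (a point): middle of the level hinge line, 65 mm above the desk's origin; axes as the desk's. The board: 14 mm thick, 260 mm from hinge to free edge, 226 mm wide, 0.75 to 1 kg, hinge damped. Lifting at the pull takes 4 to 9 N. Let go of unpropped, the board falls.
- board (a joint): tilt of the board in rad: 0 flat on the case (within 0.01), growing as the free edge rises. Five notches prop it at 0.17, 0.305, 0.44, 0.575 and 0.71; it starts propped in the fourth. The trip cam and the stop beyond it are one adjustable piece, set anew on each start: the pawl trips somewhere from 0.85 to 0.99, and the stop is always met 0.02 to 0.03 after the trip.
- quadrant (a point): point on the desk's left wing at the foot of the notch quadrant, 170 mm from the hinge along x, 150 mm left, 16 mm above the counter. A weighted pawl with a yellow ball head on the board's left edge rides over the notches and catches one once raised about 0.03 rad beyond it. Raised or lowered quicker than about 0.4 rad/s it may skip.
- cam (a point): lower red cam on the wing, beside the case. The upper red cam tips the pawl over (ball leaning outwards) at the trip angle; the pawl then stays clear of the notches and the board can be lowered. When the board is fully flat this lower cam tips the pawl back within 0.4 s and the notches catch again.
- buffer (a joint): squeeze of the black rubber buffer of the stop at the top of the travel, in m: 0 when the board is not against it. It is stiff: at the pull, each further 1 mm of lift adds about 1.8 N, and 12 N beyond the lifting force squeezes it 3 mm. Squeezed more than 3 mm the board has been forced against the stop.
- pad (a joint): squeeze of the black rubber pad on the case on which the free end of the board comes to lie flat, in m: 0 with the board up, about 1 mm under the board's own weight. Stiffness 4 N per mm. Squeezed more than 5 mm (some 16 N pushed down on the pull) the board has been pressed too hard or slammed.
- pull (a point): middle of the brass pull's round bar, 12 mm thick, 100 mm long along the desk's y. It lies 225 mm from the hinge line along the board and 42 mm above its mid-plane (35 mm above its top face): at tilt q, 225 cos q - 42 sin q along x and 225 sin q + 42 cos q above the hinge. Pinch it from above at any tilt, fingers closing along the desk's x; it turns between the fingers as the board tilts.
- mug: blue mug, 76 mm wide and 90 mm tall; origin at the centre of its underside; a bystander
- jar: amber glass jar with a wooden cap, 60 mm wide and 100 mm tall; origin at the centre of its underside; a bystander
- sample: wood sample block 90 x 70 x 16 mm with a brass drawer knob on top; origin at the centre of its underside; a bystander
- driver: screwdriver with a red handle lying on the counter; origin on its underside; a bystander
- vase: white ceramic vase, 90 mm wide and 140 mm tall; origin at the centre of its underside; a bystander
- insert: grey drawer insert with four compartments, 200 x 150 x 70 mm; origin at the centre of its underside; a bystander
- swatch: pale wood swatch block 100 x 60 x 20 mm; origin at the centre of its underside; a bystander

How it is judged (in metres and radians):
On the way, in this order (a step that is already met when the one before it is completed fails the run):
1. the board has been raised past its top notch to the trip point (value of joint board above 0.8 rad), for 0.05 s.
2. the board lies fully flat on the case (value of joint board below 0.03 rad), for 0.2 s.
At the end, for the whole second after the job is handed in: The board is propped at rest in its second notch (tilt between 0.245 and 0.37 rad, moving slower than 0.05 rad/s), released (value of joint board between 0.245 and 0.37 rad and velocity of joint board between -0.05 and 0.05 rad/s); the robot touches nothing.
It fails at once if the board was forced against the stop (rubber buffer squeezed more than 3 mm) (value of joint buffer above 0.003 m).
It fails at once if the board was slammed or pressed down hard (rubber pad squeezed more than 5 mm) (value of joint pad above 0.005 m).
It fails at once if the board dropped: it fell faster than 0.35 rad/s with no finger on it (velocity of joint board below -0.35 rad/s and contact force between the fingers and desk below 0.3 N).
It fails at once if a bystander was moved more than 20 mm (distance of any of mug, jar, sample, driver, vase, insert, swatch from where it was at the start of the episode above 0.02 m).
It also fails if it takes over 58 s, if anything falls off the work surface, if the arm or the gripper's body presses on something with over 40 N, if the wrist force passes 120 N, or if a joint passes its speed limit or range.

## Working session

There is one attempt and no reset: what is moved stays moved. The work goes in short steps, Python scripts to look and compute and a tool call to move; the robot and the scene stay as the last step left them, time stands still between calls to the robot, and variables do not carry over. Pictures are saved under pics/ and viewed, at most 10 in all, crops included, and the job is handed in when it is done.

Besides the shell and the picture viewer there is one more tool, called after "Emit:" as name([rows], argument=value, ...), one row to a line, values as JSON. jog_arm: Moves the arm, as the interface text tells. Its arguments: {"type":"object","properties":{"deltas":{"type":"array"},"fingers":{"type":"number"},"newtons":{"type":"number"}},"required":["deltas"]}

```bash
mkdir -p pics; ls; python3 - <<'E'
from plant import env
import cv2
for n in("top","side"):
    cv2.imwrite(f"pics/{n}0.png",env.read_camera(n)); i=env.camera_info(n); print(n,i)
s=env.sense(); print(s)
E
```

```text
pics
top {'intrinsics': array([[485.90157368,   0.        , 318.74010129],
       [  0.        , 485.90157368, 227.54923158],
       [  0.        ,   0.        ,   1.        ]]), 'camera_from_world': array([[ 2.72880327e-02, -9.99512721e-01,  1.51553064e-02,
        -9.11671290e+00],
       [ 9.95064446e-01,  2.86073137e-02,  9.50177317e-02,
        -5.08943552e+02],
       [-9.54049842e-02,  1.24876596e-02,  9.95360210e-01,
        -1.37062503e+03],
       [ 0.00000000e+00,  0.00000000e+00,  0.00000000e+00,
         1.00000000e+00]])}
side {'intrinsics': array([[540.31344701,   0.        , 321.30476413],
       [  0.        , 540.31344701, 240.00239951],
       [  0.        ,   0.        ,   1.        ]]), 'camera_from_world': array([[-9.94949711e-01, -9.80455877e-02, -2.14973369e-02,
         5.10822164e+02],
       [ 3.45131580e-02, -5.35280955e-01,  8.43968685e-01,
        -7.79497747e+01],
       [-9.42545207e-02,  8.38964458e-01,  5.35961494e-01,
        -1.65777216e+03],
       [ 0.00000000e+00,  0.00000000e+00,  0.00000000e+00,
         1.00000000e+00]])}
{'time_s': 0.1, 'joints': array([6.70604369e+01, 1.79890957e+01, 2.58459385e+00, 7.46900090e+01,
       5.21472544e-04, 8.20049027e+01]), 'qd': array([-0.05838413, -0.13885407,  0.12167   ,  0.06756348,  0.05337901,
       -0.00162175]), 'joint_torque': array([ 2.79338688e-03, -4.81727636e+01,  2.99241525e+01,  1.28118342e-02,
       -1.04030428e-04,  2.31084869e-05]), 'eef_pos': array([148.0828899 , 555.14865718, 230.48018236]), 'eef_rot': array([[-9.66176155e-01,  2.57882171e-01, -6.51300094e-04],
       [ 2.57882883e-01,  9.66174995e-01, -1.51552667e-03],
       [ 2.38442557e-04, -1.63222488e-03, -9.99998639e-01]]), 'force': array([0.28630513, 0.26683187, 0.27531903]), 'ft_torque': array([0.03789708, 0.00878144, 0.00157501]), 'finger_force': 0.0, 'grip_width': 85.5986429326938}
```

View pics/top0.png

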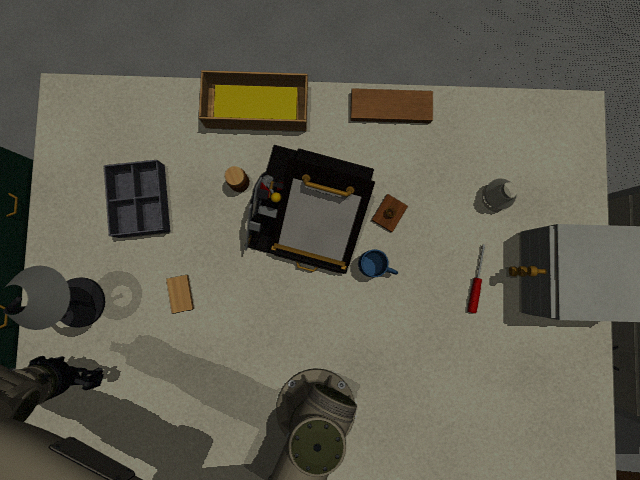

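View pics/side0.png

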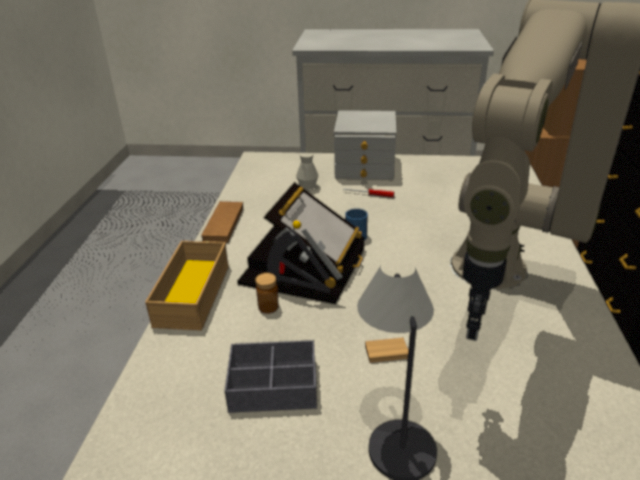

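The top view shows the brass pull bar at about (305,181) to (352,191), the near brass ledge at (275,247) to (346,263), and the yellow pawl ball at (276,197). In the side view, the lamp stands near the arm's start position.

```bash
cat > h.py <<'E'
from plant import env
import numpy as np, cv2
def ray(n,uv,z):
    i=env.camera_info(n);K=i["intrinsics"];T=i["camera_from_world"]
    d=np.linalg.inv(K)@[uv[0],uv[1],1]; d=d*[1,-1,-1]
    R=T[:3,:3];c=-R.T@T[:3,3];w=R.T@d
    return c+w*(z-c[2])/w[2]
def proj(n,p):
    i=env.camera_info(n);q=i["camera_from_world"]@[*p,1]
    v=i["intrinsics"]@(q[:3]*[1,-1,-1]);return v[:2]/v[2]
E
python3 - <<'E'
from h import *
im=cv2.imread("pics/top0.png");hsv=cv2.cvtColor(im,cv2.COLOR_BGR2HSV)
m=cv2.inRange(hsv,(12,120,90),(28,255,255))
n,l,s,c=cv2.connectedComponentsWithStats(m)
for k in range(1,n):
    if s[k,4]>15: 
        p=np.argwhere(l==k)[:,::-1].astype(np.float32); r=cv2.minAreaRect(p); b=cv2.boxPoints(r)
        print(s[k],c[k],r)
cv2.imwrite("pics/crop.png",cv2.resize(im[135:285,230:410],None,fx=4,fy=4,interpolation=cv2.INTER_CUBIC))
for uv in [(80,300),(40,297)]: print(ray("top",uv,0),ray("top",uv,400))
E
```

```text
[201  70 106   5 154] [254.1038961   72.37012987] ((253.50521850585938, 72.33887481689453), (105.04212951660156, 1.483099341392517), 1.8476102352142334)
[199  73   4  43  58] [200.43103448  94.44827586] ((200.4287567138672, 93.9966049194336), (1.3318241834640503, 42.095157623291016), 2.726310968399048)
[304  76   3  43  66] [305.31818182  96.45454545] ((305.31787109375, 97.00962829589844), (1.5447454452514648, 42.04130554199219), 1.7357046604156494)
[ 199   85  107   37 2995] [253.05475793 102.68580968] ((252.51805114746094, 102.42243957519531), (106.0732192993164, 34.04587936401367), 1.7899105548858643)
[352  89   9   9  33] [355.15151515  91.15151515] ((356.0, 93.0), (8.0, 8.0), 90.0)
[ 352   89   81   30 1431] [385.74004193 104.04961565] ((391.8819580078125, 103.77755737304688), (80.0234375, 28.92337989807129), 1.7899105548858643)
[419 105  14   9  44] [427.36363636 108.63636364] ((425.76171875, 109.40292358398438), (7.823043346405029, 13.11510181427002), 85.60128784179688)
[424 114   9   6  32] [428.46875 117.1875 ] ((428.0, 116.5), (5.0, 8.0), 90.0)
[225 167  19  18 273] [233.996337  175.3040293] ((234.0, 175.5), (17.0, 18.0), 90.0)
[306 182  42  13 118] [326.58474576 187.97457627] ((326.5230712890625, 187.91539001464844), (42.71272659301758, 2.7188799381256104), 15.255118370056152)
[272 193   8   8  59] [275.54237288 196.44067797] ((275.5, 196.5), (7.0, 7.0), 90.0)
[297 263  19   9  29] [305.44827586 267.82758621] ((305.5272216796875, 267.2019958496094), (18.681541442871094, 3.5328993797302246), 15.5241117477417)
[532 268   5   6  27] [534.18518519 270.25925926] ((534.0, 270.5), (5.0, 4.0), 90.0)
[167 275  25  38 714] [178.96638655 293.63445378] ((178.93243408203125, 293.5946350097656), (35.01698303222656, 20.385475158691406), 80.53767395019531)
[283.71246751 681.51014098   0.        ] [309.81833819 494.94034441 400.        ]
[289.18280498 795.55653253   0.        ] [313.73984132 576.69641228 400.        ]
```

View pics/crop.png

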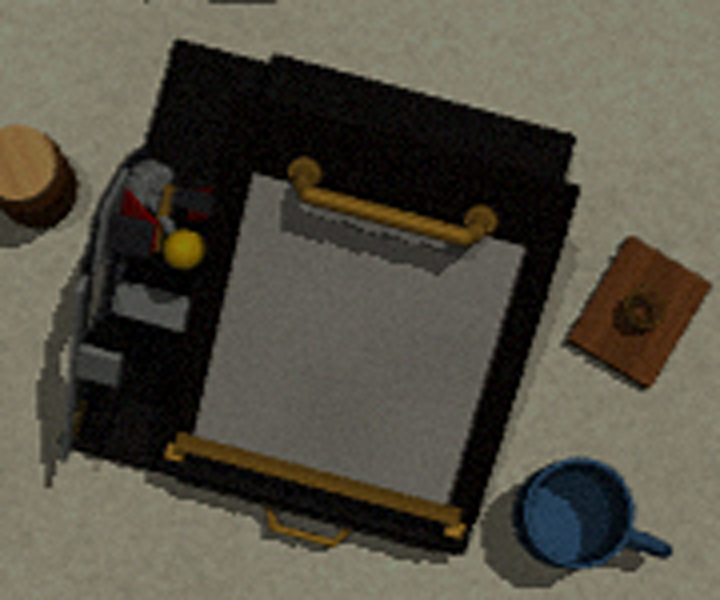

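```bash
python3 - <<'E'
from h import *
for z in (150,250,350,450): # shade top view centre vs side
    p=ray("top",(40,297),z); print(z,p.round(),proj("side",p).round())
a,b=ray("top",(306.3,184),222.6),ray("top",(348.8,195),222.6)
c=ray("top",(327.3,189),222.6);d=a-b;yv=d/np.linalg.norm(d);xv=np.array([yv[1],-yv[0],0])
print("len",np.linalg.norm(d),"c",c,"yaw",np.degrees(np.arctan2(xv[1],xv[0])))
h=c-166*xv;print("hinge",h[:2])
# check: ledge direction and hinge-end
e1,e2=ray("top",(230+180/4,135+440/4),85),ray("top",(230+455/4,135+518/4),85);d=e1-e2;print("ledge yaw",np.degrees(np.arctan2(-d[0],d[1])),e1,e2)
w1,w2=ray("top",(230+75/4,135+450/4),50),ray("top",(230+463/4,135+550/4),50);d=w1-w2;print("case near yaw",np.degrees(np.arctan2(-d[0],d[1])),w1,w2)
s=cv2.imread("pics/side0.png");
print("pull in side",proj("side",c),proj("side",a),proj("side",b))
cv2.imwrite("pics/crops.png",cv2.resize(s[170:310,220:420],None,fx=4,fy=4,interpolation=cv2.INTER_CUBIC))
E
```

```text
150 [298. 713. 150.] [397. 413.]
250 [305. 659. 250.] [396. 353.]
350 [311. 604. 350.] [395. 292.]
450 [317. 549. 450.] [394. 230.]
len 108.88127886724418 c [586.61373709 -10.97170098 222.6       ] yaw -12.97386989488109
hinge [424.85129315  26.29640513]
ledge yaw -14.222754035596655 [451.86897715 124.06929604  85.        ] [403.93301933 -65.05590455  85.        ]
case near yaw -12.832903552292144 [444.79640429 199.8875752   50.        ] [382.52856272 -73.4586617   50.        ]
pull in side [295.50577407 194.14834981] [289.22788752 202.47329138] [302.31031822 186.09134521]
```

View pics/crops.png

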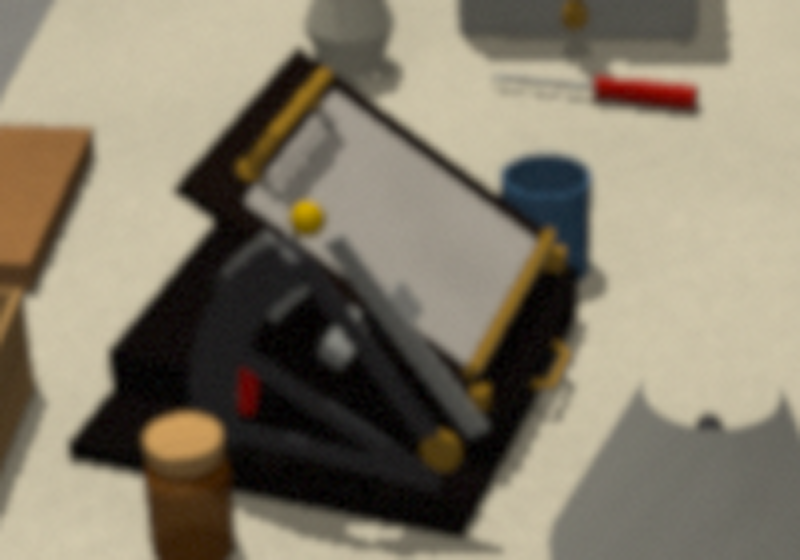

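```bash
python3 - <<'E'
from h import *
def tri(u,v):
    A=[];r=[]
    for n,uv in(("top",u),("side",v)):
        p=ray(n,uv,0);q=ray(n,uv,300);d=(q-p)/np.linalg.norm(q-p);P=np.eye(3)-np.outer(d,d);A.append(P);r.append(P@p)
    x=np.linalg.lstsq(np.vstack(A),np.hstack(r),rcond=None)[0]
    return x.round(1),(proj("top",x)-u).round(1),(proj("side",x)-v).round(1)
C=lambda x,y:np.array((230+x/4,135+y/4))
S=lambda x,y:np.array((220+x/4,170+y/4))
print("bar",tri(C(390,217),S(290,123)))
print("barL",tri(C(305,183),S(252,168)))
print("barR",tri(C(480,225),S(322,80)))
print("ball",tri(C(184,250),S(307,217)))
print("ledgeL",tri(C(180,445),S(480,372)))
print("ledgeR",tri(C(455,523),S(548,238)))
print("jar top",tri(C(18,157),S(185,440)))
E
```

```text
bar (array([593.6, -11.9, 199.1]), array([-0.1, -1.3]), array([1.1, 0.2]))
barL (array([614.8,  42.6, 190.6]), array([-0.1, -1.1]), array([0.9, 0.1]))
barR (array([582.6, -68.7, 207.3]), array([0. , 1.1]), array([-0.9, -0.1]))
ball (array([566.1, 117.4, 195.7]), array([-0. , -0.1]), array([0.1, 0. ]))
ledgeL (array([447.2, 124.7,  74.8]), array([-0. ,  0.6]), array([-0.6, -0. ]))
ledgeR (array([402.7, -65.8,  73.5]), array([-0. , -0.7]), array([0.6, 0. ]))
jar top (array([640.5, 241.6,  91.3]), array([0.1, 1. ]), array([-1. , -0.2]))
```

```bash
cat >> h.py <<'E'
def rows(targets,yaw=None):
    """tool-axis shifts (m) from now to world points (mm), and turn about tool z for the tool y heading yaw"""
    s=env.sense();R=s["eef_rot"];p=s["eef_pos"]
    for t in targets: print(((R.T@(np.array(t)-p))/1000).round(4))
    if yaw is not None: print("turn z",np.degrees(np.arctan2(R[1,1],R[0,1]))-yaw, "tilt", R[:,2].round(4))
E
python3 - <<'E'
from h import *
rows([(110,430,300),(250,370,320),(420,220,320),(588,-11,300)],-13)
E
```

```text
[ 0.0045 -0.1308 -0.0693]
[-0.1462 -0.1527 -0.0893]
[-0.3491 -0.2538 -0.0892]
[-0.571  -0.4337 -0.0689]
turn z 88.05554493788628 tilt [-7.0e-04 -1.5e-03 -1.0e+00]
```

Emit:
jog_arm([
  {"delta_pos": [0.002,-0.045,-0.03],"turn": [0,0,0]},
  {"delta_pos": [0.003,-0.09,-0.05],"turn": [0,0,5]},
  {"delta_pos": [0.0045,-0.13,-0.069],"turn": [0,0,12]},
  {"delta_pos": [-0.045,-0.138,-0.075],"turn": [0,0,20]},
  {"delta_pos": [-0.095,-0.145,-0.08],"turn": [0,0,28]},
  {"delta_pos": [-0.14,-0.152,-0.088],"turn": [0,0,36]},
  {"delta_pos": [-0.183,-0.171,-0.088],"turn": [0,0,44]},
  {"delta_pos": [-0.226,-0.192,-0.088],"turn": [0,0,52]},
  {"delta_pos": [-0.27,-0.213,-0.088],"turn": [0,0,60]},
  {"delta_pos": [-0.313,-0.235,-0.088],"turn": [0,0,68]},
  {"delta_pos": [-0.353,-0.257,-0.088],"turn": [0,0,76]},
  {"delta_pos": [-0.391,-0.287,-0.088],"turn": [0,0,82]},
  {"delta_pos": [-0.43,-0.318,-0.085],"turn": [0,0,88]},
  {"delta_pos": [-0.468,-0.35,-0.08],"turn": [0,0,88]},
  {"delta_pos": [-0.505,-0.38,-0.075],"turn": [0,0,88]},
  {"delta_pos": [-0.54,-0.408,-0.07],"turn": [0,0,88]},
  {"delta_pos": [-0.571,-0.434,-0.069],"turn": [0,0,88]},
  {"delta_pos": [-0.571,-0.434,-0.069],"turn": [0,0,88]},
  {"delta_pos": [-0.571,-0.434,-0.069],"turn": [0,0,88]},
], fingers=0.0854, newtons=40)

```text
time_s: 2.0
eef_pos: [587.9, -11.8, 299.1]
eef_rot: [[0.226, 0.974, -0.002], [0.974, -0.226, 0.001], [0.0, -0.002, -1.0]]
force: [-0.7, 0.1, -0.2]
grip_width: 85.4
finger_force: 0.0
```

```bash
python3 - <<'E'
from h import *
im=env.read_camera("side");t=env.read_camera("top")
s=env.sense();p=s["eef_pos"];print(s["time_s"],p,s["eef_rot"].round(3),proj("side",p),proj("top",p))
a=im[120:270,220:370];b=t[110:260,250:400]
cv2.imwrite("pics/c2.png",cv2.resize(np.hstack([a,b]),None,fx=2.66,fy=2.66,interpolation=cv2.INTER_CUBIC))
E
```

```text
2.1 [587.43942343 -10.26228797 300.16276878] [[ 0.223  0.975 -0.001]
 [ 0.975 -0.223  0.001]
 [ 0.    -0.001 -1.   ]] [293.92448111 170.37364565] [328.09593149 182.82682182]
```

View pics/c2.png

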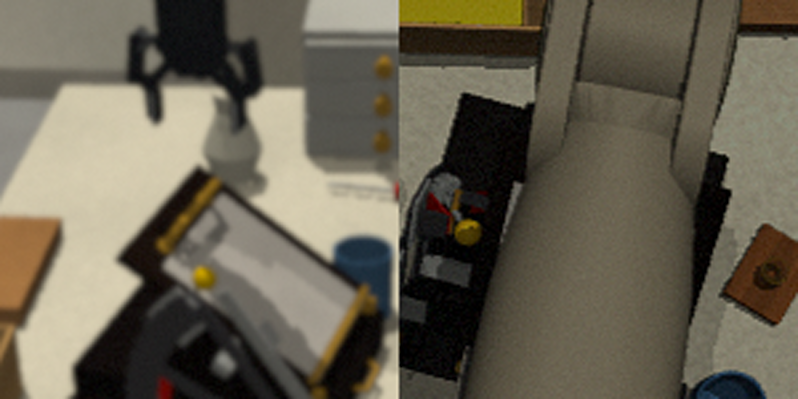

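The side view shows the fingertips at about (278,164) and (309,169) px, as the calibration predicts. The bar's middle sits near (291,201) px, lower than expected. I'll check against predicted corner projections.

```bash
python3 - <<'E'
from h import *
y=np.radians(-13);xv=np.array([np.cos(y),np.sin(y),0]);yv=np.array([-xv[1],xv[0],0]);zv=np.array([0,0,1.])
c0=np.array((444.8,199.9,0)) 
for q in(.44,.575):
    # hinge from top-view case near edge & bar px
    c=ray("top",(327.3,189),65+225*np.sin(q)+42*np.cos(q))
    h=c-(225*np.cos(q)-42*np.sin(q))*xv;h[2]=65
    f=lambda s,t,n:h+xv*(s*np.cos(q)-n*np.sin(q))+yv*t+zv*(s*np.sin(q)+n*np.cos(q))
    print(q,h.round(1))
    for nm,P in dict(pull=(225,0,42),barL=(225,50,42),barR=(225,-50,42),footL=(225,50,7),footR=(225,-50,7),farL=(260,113,7),farR=(260,-113,7),hL=(0,113,7),hR=(0,-113,7)).items():
        t=proj("top",f(*P));s=proj("side",f(*P));print(nm,((t-[230,135])*4).round(),((s-[220,170])*4).round())
E
```

```text
0.44 [409.9  30.1  65. ]
pull [389. 216.] [298. 124.]
barL [313. 196.] [273. 156.]
barR [466. 236.] [321.  95.]
footL [319. 183.] [257. 190.]
footR [468. 222.] [305. 128.]
farL [237. 107.] [182. 208.]
farR [577. 195.] [295.  71.]
hL [156. 469.] [497. 390.]
hR [474. 552.] [578. 232.]
0.575 [424.9  26.4  65. ]
pull [389. 216.] [302.  97.]
barL [311. 196.] [277. 127.]
barR [467. 236.] [326.  67.]
footL [319. 176.] [255. 159.]
footR [471. 215.] [304.  98.]
farL [234. 100.] [182. 172.]
farR [582. 190.] [297.  37.]
hL [162. 448.] [477. 387.]
hR [479. 531.] [560. 230.]
```

Emit:
jog_arm([
  {"delta_pos": [0,0,0.02],"turn": [0,0,0]},
  {"delta_pos": [0,0,0.04],"turn": [0,0,0]},
  {"delta_pos": [0,0,0.055],"turn": [0,0,0]},
  {"delta_pos": [0,0,0.065],"turn": [0,0,0]},
  {"delta_pos": [0,0,0.07],"turn": [0,0,0]},
  {"delta_pos": [0,0,0.075],"turn": [0,0,0]},
  {"delta_pos": [0,0,0.08],"turn": [0,0,0]},
  {"delta_pos": [0,0,0.08],"turn": [0,0,0]},
], fingers=0.04)

```text
time_s: 2.9
eef_pos: [587.9, -10.9, 220.0]
eef_rot: [[0.224, 0.975, -0.0], [0.975, -0.224, 0.0], [0.0, -0.0, -1.0]]
force: [-0.9, -1.1, 0.1]
grip_width: 39.8
finger_force: 0.0
```

```bash
python3 - <<'E'
from h import *
im=env.read_camera("side")
s=env.sense();p=s["eef_pos"];print(s["time_s"],p,s["force"],s["grip_width"],proj("side",p))
cv2.imwrite("pics/c3.png",cv2.resize(im[140:240,240:360],None,fx=6,fy=6,interpolation=cv2.INTER_CUBIC))
E
```

```text
2.95 [588.08592002 -10.92982319 220.36062704] [ 0.18512958  0.56720518 -0.2839353 ] 39.804650212463606 [295.04824876 194.81258867]
```

View pics/c3.png

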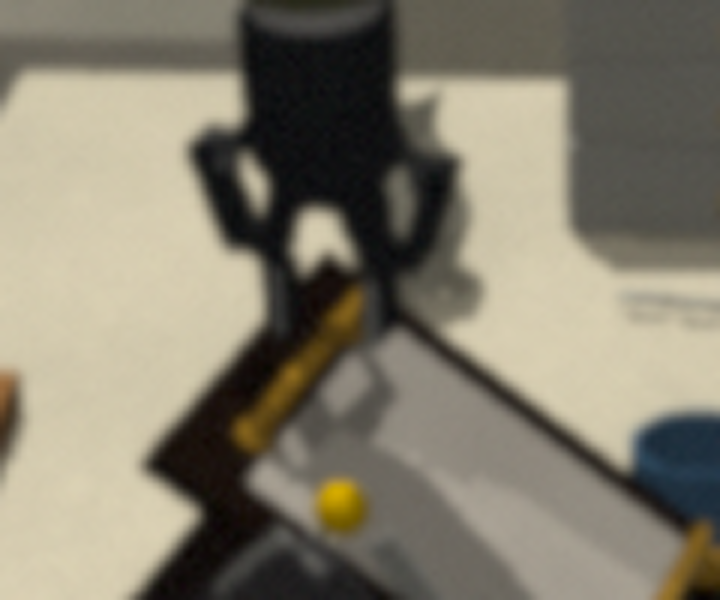

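The fingers straddle the bar in the side view: tips at about (287,196) and (302,196) px, bar middle near (294,197). That fits a pull height of about 220 mm.

Emit:
jog_arm([
  {"delta_pos": [0,0,0.004],"turn": [0,0,0]},
  {"delta_pos": [0,0,0.008],"turn": [0,0,0]},
  {"delta_pos": [0,0,0.011],"turn": [0,0,0]},
  {"delta_pos": [0,0,0.014],"turn": [0,0,0]},
  {"delta_pos": [0,0,0.014],"turn": [0,0,0]},
])

```text
time_s: 3.45
eef_pos: [587.8, -11.0, 205.7]
eef_rot: [[0.224, 0.975, -0.001], [0.975, -0.224, 0.0], [0.0, -0.001, -1.0]]
force: [-0.4, 1.4, -0.2]
grip_width: 40.0
finger_force: 0.0
```

Emit:
jog_arm([
  {"delta_pos": [0,0,0],"turn": [0,0,0]},
  {"delta_pos": [0,0,0],"turn": [0,0,0]},
  {"delta_pos": [0,0,0],"turn": [0,0,0]},
  {"delta_pos": [0,0,0],"turn": [0,0,0]},
  {"delta_pos": [0,0,0],"turn": [0,0,0]},
  {"delta_pos": [0,0,0],"turn": [0,0,0]},
], fingers=0.0, newtons=30)

```text
time_s: 4.05
eef_pos: [587.8, -10.9, 206.4]
eef_rot: [[0.224, 0.975, -0.0], [0.975, -0.224, 0.0], [0.0, -0.0, -1.0]]
force: [-2.5, 0.5, 2.2]
grip_width: 10.8
finger_force: 29.4
```

```bash
cat >> h.py <<'E'
X=lambda q:225*np.cos(q)-42*np.sin(q)
Z=lambda q:225*np.sin(q)+42*np.cos(q)
def arc(q0,qs):
    for q in qs: print("%.3f [0, %.4f, %.4f]"%(q,(X(q)-X(q0))/1000,-(Z(q)-Z(q0))/1000))
def force(q):
    s=env.sense();F=s["force"];R=s["eef_rot"];d=np.array([F@R[:,1],F[2]]);a=q+np.arctan2(42,225)
    print("tan %.1f rad %.1f"%(-d[0]*np.sin(a)+d[1]*np.cos(a),d[0]*np.cos(a)+d[1]*np.sin(a)),s["eef_pos"].round(1),s["grip_width"],s["finger_force"],s["time_s"])
E
python3 - <<'E'
from h import *
force(.575); arc(.575,np.arange(.59,.831,.02))
E
```

```text
tan 3.4 rad -0.3 [587.8 -10.9 206.4] 10.77453033581425 29.422661662101746 4.05
0.590 [0, -0.0024, -0.0025]
0.610 [0, -0.0056, -0.0057]
0.630 [0, -0.0089, -0.0089]
0.650 [0, -0.0123, -0.0120]
0.670 [0, -0.0157, -0.0150]
0.690 [0, -0.0192, -0.0180]
0.710 [0, -0.0227, -0.0209]
0.730 [0, -0.0263, -0.0237]
0.750 [0, -0.0300, -0.0265]
0.770 [0, -0.0337, -0.0292]
0.790 [0, -0.0374, -0.0318]
0.810 [0, -0.0413, -0.0343]
0.830 [0, -0.0451, -0.0368]
```

First a short lift to 0.65 to check the force.

Emit:
jog_arm([
  {"delta_pos": [0,-0.0024,-0.0025],"turn": [0,0,0]},
  {"delta_pos": [0,-0.0056,-0.0057],"turn": [0,0,0]},
  {"delta_pos": [0,-0.0089,-0.0089],"turn": [0,0,0]},
  {"delta_pos": [0,-0.0123,-0.012],"turn": [0,0,0]},
  {"delta_pos": [0,-0.0123,-0.012],"turn": [0,0,0]},
])

```text
time_s: 4.55
eef_pos: [575.8, -7.9, 218.9]
eef_rot: [[0.224, 0.975, 0.0], [0.975, -0.224, 0.0], [0.0, 0.0, -1.0]]
force: [2.7, 0.5, -5.1]
grip_width: 10.9
finger_force: 29.5
```

```bash
python3 - <<'E'
from h import *
force(.65); print(env.sense()["force"]); arc(.65,np.arange(.67,.8301,.02))
E
```

```text
tan -5.3 rad -2.1 [575.8  -7.9 218.9] 10.89558240662842 29.52629417181015 4.55
[ 2.70625061  0.49758007 -5.08139819]
0.670 [0, -0.0034, -0.0030]
0.690 [0, -0.0069, -0.0060]
0.710 [0, -0.0104, -0.0089]
0.730 [0, -0.0140, -0.0117]
0.750 [0, -0.0177, -0.0145]
0.770 [0, -0.0214, -0.0172]
0.790 [0, -0.0252, -0.0198]
0.810 [0, -0.0290, -0.0223]
0.830 [0, -0.0328, -0.0248]
```

Lifting takes 5.3 N, so the grip holds. Raising to 0.83.

Emit:
jog_arm([
  {"delta_pos": [0,-0.0034,-0.003],"turn": [0,0,0]},
  {"delta_pos": [0,-0.0069,-0.006],"turn": [0,0,0]},
  {"delta_pos": [0,-0.0104,-0.0089],"turn": [0,0,0]},
  {"delta_pos": [0,-0.014,-0.0117],"turn": [0,0,0]},
  {"delta_pos": [0,-0.0177,-0.0145],"turn": [0,0,0]},
  {"delta_pos": [0,-0.0214,-0.0172],"turn": [0,0,0]},
  {"delta_pos": [0,-0.0252,-0.0198],"turn": [0,0,0]},
  {"delta_pos": [0,-0.029,-0.0223],"turn": [0,0,0]},
  {"delta_pos": [0,-0.0328,-0.0248],"turn": [0,0,0]},
  {"delta_pos": [0,-0.0328,-0.0248],"turn": [0,0,0]},
])

```text
time_s: 5.55
eef_pos: [544.3, -0.3, 244.4]
eef_rot: [[0.224, 0.975, 0.002], [0.975, -0.224, 0.001], [0.001, 0.002, -1.0]]
force: [4.8, 4.1, -1.1]
grip_width: 10.8
finger_force: 29.6
```

```bash
python3 - <<'E'
from h import *
force(.83); arc(.83,np.arange(.84,1.041,.01))
E
```

```text
tan -3.8 rad 1.0 [ 5.443e+02 -3.000e-01  2.444e+02] 10.830390520910074 29.59788054227829 5.55
0.840 [0, -0.0019, -0.0012]
0.850 [0, -0.0039, -0.0024]
0.860 [0, -0.0059, -0.0035]
0.870 [0, -0.0079, -0.0047]
0.880 [0, -0.0099, -0.0058]
0.890 [0, -0.0119, -0.0069]
0.900 [0, -0.0139, -0.0080]
0.910 [0, -0.0159, -0.0090]
0.920 [0, -0.0180, -0.0101]
0.930 [0, -0.0200, -0.0111]
0.940 [0, -0.0221, -0.0121]
0.950 [0, -0.0241, -0.0131]
0.960 [0, -0.0262, -0.0140]
0.970 [0, -0.0283, -0.0150]
0.980 [0, -0.0304, -0.0159]
0.990 [0, -0.0325, -0.0168]
1.000 [0, -0.0346, -0.0176]
1.010 [0, -0.0368, -0.0185]
1.020 [0, -0.0389, -0.0193]
1.030 [0, -0.0410, -0.0201]
1.040 [0, -0.0432, -0.0209]
```

Emit:
jog_arm([
  {"delta_pos": [0,-0.0019,-0.0012],"turn": [0,0,0]},
  {"delta_pos": [0,-0.0039,-0.0024],"turn": [0,0,0]},
  {"delta_pos": [0,-0.0059,-0.0035],"turn": [0,0,0]},
  {"delta_pos": [0,-0.0079,-0.0047],"turn": [0,0,0]},
  {"delta_pos": [0,-0.0079,-0.0047],"turn": [0,0,0]},
])

```text
time_s: 6.05
eef_pos: [537.1, 1.5, 249.1]
eef_rot: [[0.223, 0.975, 0.003], [0.975, -0.223, 0.001], [0.002, 0.003, -1.0]]
force: [4.5, 3.8, -0.7]
grip_width: 10.6
finger_force: 29.6
```

Emit:
jog_arm([
  {"delta_pos": [0,-0.002,-0.0011],"turn": [0,0,0]},
  {"delta_pos": [0,-0.004,-0.0022],"turn": [0,0,0]},
  {"delta_pos": [0,-0.004,-0.0022],"turn": [0,0,0]},
])

```text
time_s: 6.35
eef_pos: [533.3, 2.4, 251.3]
eef_rot: [[0.223, 0.975, 0.003], [0.975, -0.223, 0.001], [0.002, 0.003, -1.0]]
force: [4.9, 4.7, -0.5]
grip_width: 11.1
finger_force: 29.5
```

Emit:
jog_arm([
  {"delta_pos": [0,-0.002,-0.0011],"turn": [0,0,0]},
  {"delta_pos": [0,-0.004,-0.0021],"turn": [0,0,0]},
  {"delta_pos": [0,-0.004,-0.0021],"turn": [0,0,0]},
])

```text
time_s: 6.65
eef_pos: [529.5, 3.3, 253.6]
eef_rot: [[0.223, 0.975, 0.004], [0.975, -0.223, 0.001], [0.002, 0.003, -1.0]]
force: [6.0, 3.7, -0.8]
grip_width: 10.9
finger_force: 29.5
```

```bash
python3 - <<'E'
from h import *
force(.91)
E
```

```text
tan -4.8 rad 1.6 [529.5   3.3 253.6] 10.858437714314478 29.494571685791016 6.65
```

Emit:
jog_arm([
  {"delta_pos": [0,-0.0015,-0.0008],"turn": [0,0,0]},
  {"delta_pos": [0,-0.0031,-0.0015],"turn": [0,0,0]},
  {"delta_pos": [0,-0.0031,-0.0015],"turn": [0,0,0]},
])

```text
time_s: 6.95
eef_pos: [526.7, 4.0, 255.1]
eef_rot: [[0.223, 0.975, 0.004], [0.975, -0.223, 0.001], [0.002, 0.004, -1.0]]
force: [5.2, 3.1, -0.1]
grip_width: 10.7
finger_force: 29.5
```

```bash
python3 - <<'E'
from h import *
force(.925)
E
```

```text
tan -4.0 rad 1.9 [526.7   4.  255.1] 10.694240182437909 29.476539194583893 6.95
```

Emit:
jog_arm([
  {"delta_pos": [0,-0.0015,-0.0008],"turn": [0,0,0]},
  {"delta_pos": [0,-0.0031,-0.0015],"turn": [0,0,0]},
  {"delta_pos": [0,-0.0031,-0.0015],"turn": [0,0,0]},
])

```text
time_s: 7.25
eef_pos: [523.8, 4.7, 256.7]
eef_rot: [[0.223, 0.975, 0.004], [0.975, -0.223, 0.001], [0.002, 0.004, -1.0]]
force: [5.7, 2.5, 0.3]
grip_width: 10.8
finger_force: 29.5
```

```bash
python3 - <<'E'
from h import *
force(.94)
E
```

```text
tan -4.4 rad 2.4 [523.8   4.7 256.7] 10.826845445913243 29.48846161365509 7.25
```

Emit:
jog_arm([
  {"delta_pos": [0,-0.0015,-0.0008],"turn": [0,0,0]},
  {"delta_pos": [0,-0.0031,-0.0015],"turn": [0,0,0]},
  {"delta_pos": [0,-0.0031,-0.0015],"turn": [0,0,0]},
])

```text
time_s: 7.55
eef_pos: [521.5, 5.3, 258.0]
eef_rot: [[0.223, 0.975, 0.005], [0.975, -0.223, 0.001], [0.002, 0.005, -1.0]]
force: [8.0, 3.8, -2.2]
grip_width: 10.6
finger_force: 29.4
```

```bash
python3 - <<'E'
from h import *
force(.955)
E
```

```text
tan -7.2 rad 0.9 [521.5   5.3 258. ] 10.604710868201199 29.366579353809357 7.55
```

Emit:
jog_arm([
  {"delta_pos": [0,-0.0015,-0.0007],"turn": [0,0,0]},
  {"delta_pos": [0,-0.0015,-0.0007],"turn": [0,0,0]},
])

```text
time_s: 7.75
eef_pos: [520.4, 5.5, 258.5]
eef_rot: [[0.224, 0.975, 0.006], [0.975, -0.224, 0.001], [0.002, 0.006, -1.0]]
force: [9.9, 3.8, -3.0]
grip_width: 10.9
finger_force: 29.4
```

```bash
python3 - <<'E'
from h import *
force(.962)
im=env.read_camera("side");t=env.read_camera("top")
cv2.imwrite("pics/c4.png",cv2.resize(np.hstack([im[160:300,230:370],t[120:260,220:360]]),None,fx=2.8,fy=2.8,interpolation=cv2.INTER_CUBIC))
arc(.957,np.r_[.95,.94,.92:.79:-.02])
E
```

```text
tan -9.2 rad 0.9 [520.4   5.5 258.5] 10.895259916134865 29.35885727405548 7.75
0.950 [0, 0.0015, 0.0007]
0.940 [0, 0.0035, 0.0016]
0.920 [0, 0.0076, 0.0037]
0.900 [0, 0.0117, 0.0058]
0.880 [0, 0.0157, 0.0079]
0.860 [0, 0.0197, 0.0102]
0.840 [0, 0.0236, 0.0125]
0.820 [0, 0.0275, 0.0150]
0.800 [0, 0.0314, 0.0175]
```

View pics/c4.png

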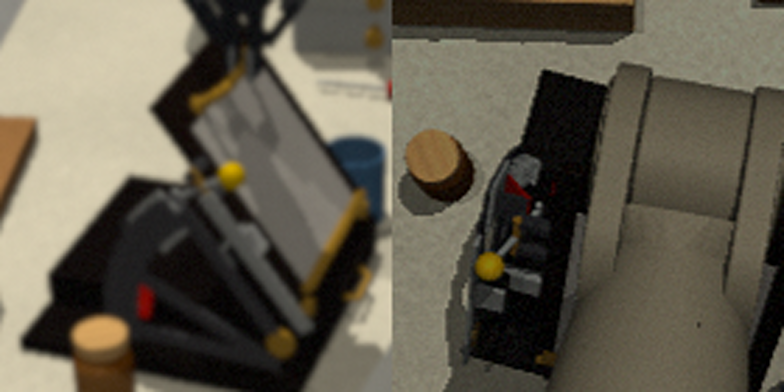

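The top view shows the ball leaning outwards, at about (255,215) px, so the pawl has tripped. The buffer load is only about 5 N above lifting. Next I work out the way down.

```bash
python3 - <<'E'
from h import *
arc(.962,np.r_[.955,np.arange(.94,.579,-.02)])
E
```

```text
0.955 [0, 0.0015, 0.0007]
0.940 [0, 0.0046, 0.0021]
0.920 [0, 0.0087, 0.0041]
0.900 [0, 0.0127, 0.0062]
0.880 [0, 0.0168, 0.0084]
0.860 [0, 0.0208, 0.0107]
0.840 [0, 0.0247, 0.0130]
0.820 [0, 0.0286, 0.0154]
0.800 [0, 0.0324, 0.0179]
0.780 [0, 0.0362, 0.0205]
0.760 [0, 0.0399, 0.0231]
0.740 [0, 0.0436, 0.0259]
0.720 [0, 0.0472, 0.0287]
0.700 [0, 0.0508, 0.0315]
0.680 [0, 0.0543, 0.0345]
0.660 [0, 0.0578, 0.0375]
0.640 [0, 0.0612, 0.0405]
0.620 [0, 0.0645, 0.0437]
0.600 [0, 0.0678, 0.0469]
0.580 [0, 0.0710, 0.0502]
```

Emit:
jog_arm([
  {"delta_pos": [0,0.0015,0.0007],"turn": [0,0,0]},
  {"delta_pos": [0,0.0046,0.0021],"turn": [0,0,0]},
  {"delta_pos": [0,0.0087,0.0041],"turn": [0,0,0]},
  {"delta_pos": [0,0.0127,0.0062],"turn": [0,0,0]},
  {"delta_pos": [0,0.0168,0.0084],"turn": [0,0,0]},
  {"delta_pos": [0,0.0208,0.0107],"turn": [0,0,0]},
  {"delta_pos": [0,0.0247,0.013],"turn": [0,0,0]},
  {"delta_pos": [0,0.0286,0.0154],"turn": [0,0,0]},
  {"delta_pos": [0,0.0324,0.0179],"turn": [0,0,0]},
  {"delta_pos": [0,0.0362,0.0205],"turn": [0,0,0]},
  {"delta_pos": [0,0.0399,0.0231],"turn": [0,0,0]},
  {"delta_pos": [0,0.0436,0.0259],"turn": [0,0,0]},
  {"delta_pos": [0,0.0472,0.0287],"turn": [0,0,0]},
  {"delta_pos": [0,0.0508,0.0315],"turn": [0,0,0]},
  {"delta_pos": [0,0.0543,0.0345],"turn": [0,0,0]},
  {"delta_pos": [0,0.0578,0.0375],"turn": [0,0,0]},
  {"delta_pos": [0,0.0612,0.0405],"turn": [0,0,0]},
  {"delta_pos": [0,0.0645,0.0437],"turn": [0,0,0]},
  {"delta_pos": [0,0.0678,0.0469],"turn": [0,0,0]},
  {"delta_pos": [0,0.0678,0.0469],"turn": [0,0,0]},
])

```text
time_s: 9.85
eef_pos: [584.9, -10.3, 209.7]
eef_rot: [[0.224, 0.975, 0.0], [0.975, -0.224, 0.0], [0.0, 0.0, -1.0]]
force: [5.2, 2.7, -1.8]
grip_width: 10.9
finger_force: 30.8
```

```bash
python3 - <<'E'
from h import *
force(.6);arc(.6,np.arange(.58,.199,-.02))
E
```

```text
tan -4.4 rad 1.9 [584.9 -10.3 209.7] 10.947385007319838 30.78751713037491 9.85
0.580 [0, 0.0032, 0.0033]
0.560 [0, 0.0063, 0.0066]
0.540 [0, 0.0094, 0.0100]
0.520 [0, 0.0124, 0.0135]
0.500 [0, 0.0153, 0.0170]
0.480 [0, 0.0182, 0.0206]
0.460 [0, 0.0210, 0.0242]
0.440 [0, 0.0237, 0.0279]
0.420 [0, 0.0263, 0.0316]
0.400 [0, 0.0289, 0.0354]
0.380 [0, 0.0314, 0.0392]
0.360 [0, 0.0338, 0.0431]
0.340 [0, 0.0361, 0.0471]
0.320 [0, 0.0384, 0.0511]
0.300 [0, 0.0406, 0.0551]
0.280 [0, 0.0426, 0.0592]
0.260 [0, 0.0447, 0.0633]
0.240 [0, 0.0466, 0.0674]
0.220 [0, 0.0484, 0.0716]
0.200 [0, 0.0502, 0.0758]
```

Emit:
jog_arm([
  {"delta_pos": [0,0.0032,0.0033],"turn": [0,0,0]},
  {"delta_pos": [0,0.0063,0.0066],"turn": [0,0,0]},
  {"delta_pos": [0,0.0094,0.01],"turn": [0,0,0]},
  {"delta_pos": [0,0.0124,0.0135],"turn": [0,0,0]},
  {"delta_pos": [0,0.0153,0.017],"turn": [0,0,0]},
  {"delta_pos": [0,0.0182,0.0206],"turn": [0,0,0]},
  {"delta_pos": [0,0.021,0.0242],"turn": [0,0,0]},
  {"delta_pos": [0,0.0237,0.0279],"turn": [0,0,0]},
  {"delta_pos": [0,0.0263,0.0316],"turn": [0,0,0]},
  {"delta_pos": [0,0.0289,0.0354],"turn": [0,0,0]},
  {"delta_pos": [0,0.0314,0.0392],"turn": [0,0,0]},
  {"delta_pos": [0,0.0338,0.0431],"turn": [0,0,0]},
  {"delta_pos": [0,0.0361,0.0471],"turn": [0,0,0]},
  {"delta_pos": [0,0.0384,0.0511],"turn": [0,0,0]},
  {"delta_pos": [0,0.0406,0.0551],"turn": [0,0,0]},
  {"delta_pos": [0,0.0426,0.0592],"turn": [0,0,0]},
  {"delta_pos": [0,0.0447,0.0633],"turn": [0,0,0]},
  {"delta_pos": [0,0.0466,0.0674],"turn": [0,0,0]},
  {"delta_pos": [0,0.0484,0.0716],"turn": [0,0,0]},
  {"delta_pos": [0,0.0502,0.0758],"turn": [0,0,0]},
])

```text
time_s: 11.85
eef_pos: [632.9, -21.8, 134.1]
eef_rot: [[0.224, 0.975, -0.001], [0.975, -0.224, -0.001], [-0.001, -0.001, -1.0]]
force: [-1.7, -5.2, -2.4]
grip_width: 10.4
finger_force: 30.4
```

```bash
python3 - <<'E'
from h import *
force(.2);arc(.2,np.r_[.18:.039:-.02,.03:-.03:-.01])
E
```

```text
tan -2.0 rad -1.3 [632.9 -21.8 134.1] 10.406393456040323 30.42401611804962 11.85
0.180 [0, 0.0017, 0.0043]
0.160 [0, 0.0033, 0.0086]
0.140 [0, 0.0048, 0.0129]
0.120 [0, 0.0062, 0.0172]
0.100 [0, 0.0075, 0.0216]
0.080 [0, 0.0088, 0.0260]
0.060 [0, 0.0099, 0.0304]
0.040 [0, 0.0110, 0.0349]
0.030 [0, 0.0115, 0.0371]
0.020 [0, 0.0119, 0.0394]
0.010 [0, 0.0124, 0.0416]
-0.000 [0, 0.0128, 0.0439]
-0.010 [0, 0.0132, 0.0461]
-0.020 [0, 0.0136, 0.0484]
```

Emit:
jog_arm([
  {"delta_pos": [0,0.0017,0.0043],"turn": [0,0,0]},
  {"delta_pos": [0,0.0033,0.0086],"turn": [0,0,0]},
  {"delta_pos": [0,0.0048,0.0129],"turn": [0,0,0]},
  {"delta_pos": [0,0.0062,0.0172],"turn": [0,0,0]},
  {"delta_pos": [0,0.0075,0.0216],"turn": [0,0,0]},
  {"delta_pos": [0,0.0088,0.026],"turn": [0,0,0]},
  {"delta_pos": [0,0.0099,0.0304],"turn": [0,0,0]},
  {"delta_pos": [0,0.0105,0.033],"turn": [0,0,0]},
  {"delta_pos": [0,0.011,0.035],"turn": [0,0,0]},
  {"delta_pos": [0,0.011,0.035],"turn": [0,0,0]},
  {"delta_pos": [0,0.011,0.035],"turn": [0,0,0]},
])

```text
time_s: 12.95
eef_pos: [643.6, -24.4, 98.8]
eef_rot: [[0.224, 0.974, -0.001], [0.974, -0.224, -0.001], [-0.001, -0.001, -1.0]]
force: [-0.4, -5.5, -4.6]
grip_width: 11.0
finger_force: 29.7
```

```bash
python3 - <<'E'
from h import *
force(.04)
E
```

```text
tan -4.6 rad -0.2 [643.6 -24.4  98.8] 11.022599463778368 29.71312254667282 12.95
```

Emit:
jog_arm([
  {"delta_pos": [0,0.0005,0.002],"turn": [0,0,0]},
  {"delta_pos": [0,0.0009,0.004],"turn": [0,0,0]},
  {"delta_pos": [0,0.0012,0.0055],"turn": [0,0,0]},
  {"delta_pos": [0,0.0012,0.0055],"turn": [0,0,0]},
])

```text
time_s: 13.35
eef_pos: [644.7, -24.7, 93.2]
eef_rot: [[0.224, 0.974, -0.001], [0.974, -0.224, -0.001], [-0.001, -0.001, -1.0]]
force: [-1.1, -5.1, -4.6]
grip_width: 10.8
finger_force: 29.6
```

Emit:
jog_arm([
  {"delta_pos": [0,0.0002,0.001],"turn": [0,0,0]},
  {"delta_pos": [0,0.0004,0.002],"turn": [0,0,0]},
  {"delta_pos": [0,0.0004,0.002],"turn": [0,0,0]},
])

```text
time_s: 13.65
eef_pos: [645.0, -24.8, 91.9]
eef_rot: [[0.224, 0.974, -0.001], [0.974, -0.224, -0.001], [-0.001, -0.001, -1.0]]
force: [-2.0, -6.9, -0.4]
grip_width: 10.8
finger_force: 30.0
```

Emit:
jog_arm([
  {"delta_pos": [0,0.0003,0.0013],"turn": [0,0,0]},
  {"delta_pos": [0,0.0003,0.0013],"turn": [0,0,0]},
  {"delta_pos": [0,0.0003,0.0013],"turn": [0,0,0]},
  {"delta_pos": [0,0.0003,0.0013],"turn": [0,0,0]},
  {"delta_pos": [0,0.0003,0.0013],"turn": [0,0,0]},
  {"delta_pos": [0,0.0003,0.0013],"turn": [0,0,0]},
  {"delta_pos": [0,0.0003,0.0013],"turn": [0,0,0]},
])

```text
time_s: 14.35
eef_pos: [645.1, -24.8, 91.3]
eef_rot: [[0.224, 0.974, -0.001], [0.974, -0.224, -0.001], [-0.001, -0.001, -1.0]]
force: [-4.3, -4.1, 2.0]
grip_width: 10.7
finger_force: 30.2
```

```bash
python3 - <<'E'
from h import *
force(0)
im=env.read_camera("side");t=env.read_camera("top")
cv2.imwrite("pics/c5.png",cv2.resize(np.hstack([im[180:320,230:370],t[120:260,220:360]]),None,fx=2.8,fy=2.8,interpolation=cv2.INTER_CUBIC))
arc(0,np.r_[.01,.02:.37:.02])
E
```

```text
tan 2.6 rad -2.8 [645.1 -24.8  91.3] 10.684281009653255 30.228474140167236 14.35
0.010 [0, -0.0004, -0.0022]
0.020 [0, -0.0009, -0.0045]
0.040 [0, -0.0019, -0.0090]
0.060 [0, -0.0029, -0.0134]
0.080 [0, -0.0041, -0.0178]
0.100 [0, -0.0053, -0.0223]
0.120 [0, -0.0066, -0.0266]
0.140 [0, -0.0081, -0.0310]
0.160 [0, -0.0096, -0.0353]
0.180 [0, -0.0112, -0.0396]
0.200 [0, -0.0128, -0.0439]
0.220 [0, -0.0146, -0.0481]
0.240 [0, -0.0164, -0.0523]
0.260 [0, -0.0184, -0.0564]
0.280 [0, -0.0204, -0.0605]
0.300 [0, -0.0225, -0.0646]
0.320 [0, -0.0246, -0.0686]
0.340 [0, -0.0269, -0.0726]
0.360 [0, -0.0292, -0.0766]
```

View pics/c5.png

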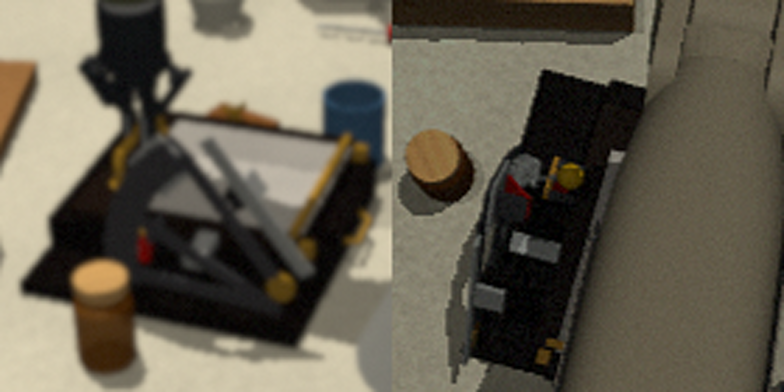

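The side view shows the board flat. In the top view the ball leans back inwards, at about (284,182) px, so the pawl has reset. Raising to 0.36 now.

Emit:
jog_arm([
  {"delta_pos": [0,-0.0009,-0.0045],"turn": [0,0,0]},
  {"delta_pos": [0,-0.0019,-0.009],"turn": [0,0,0]},
  {"delta_pos": [0,-0.0029,-0.0134],"turn": [0,0,0]},
  {"delta_pos": [0,-0.0041,-0.0178],"turn": [0,0,0]},
  {"delta_pos": [0,-0.0053,-0.0223],"turn": [0,0,0]},
  {"delta_pos": [0,-0.0066,-0.0266],"turn": [0,0,0]},
  {"delta_pos": [0,-0.0081,-0.031],"turn": [0,0,0]},
  {"delta_pos": [0,-0.0096,-0.0353],"turn": [0,0,0]},
  {"delta_pos": [0,-0.0112,-0.0396],"turn": [0,0,0]},
  {"delta_pos": [0,-0.0128,-0.0439],"turn": [0,0,0]},
  {"delta_pos": [0,-0.0146,-0.0481],"turn": [0,0,0]},
  {"delta_pos": [0,-0.0164,-0.0523],"turn": [0,0,0]},
  {"delta_pos": [0,-0.0184,-0.0564],"turn": [0,0,0]},
  {"delta_pos": [0,-0.0204,-0.0605],"turn": [0,0,0]},
  {"delta_pos": [0,-0.0225,-0.0646],"turn": [0,0,0]},
  {"delta_pos": [0,-0.0246,-0.0686],"turn": [0,0,0]},
  {"delta_pos": [0,-0.0269,-0.0726],"turn": [0,0,0]},
  {"delta_pos": [0,-0.0292,-0.0766],"turn": [0,0,0]},
  {"delta_pos": [0,-0.0292,-0.0766],"turn": [0,0,0]},
  {"delta_pos": [0,-0.0292,-0.0766],"turn": [0,0,0]},
])

```text
time_s: 16.45
eef_pos: [618.5, -18.2, 167.6]
eef_rot: [[0.224, 0.975, 0.003], [0.975, -0.224, -0.001], [-0.0, 0.003, -1.0]]
force: [1.7, -4.1, -4.7]
grip_width: 11.1
finger_force: 30.4
```

```bash
python3 - <<'E'
from h import *
force(.36);arc(.36,np.r_[.35:.27:-.01])
E
```

```text
tan -5.4 rad -0.3 [618.5 -18.2 167.6] 11.131104116599202 30.36574423313141 16.45
0.350 [0, 0.0012, 0.0020]
0.340 [0, 0.0023, 0.0039]
0.330 [0, 0.0035, 0.0059]
0.320 [0, 0.0046, 0.0079]
0.310 [0, 0.0057, 0.0099]
0.300 [0, 0.0068, 0.0120]
0.290 [0, 0.0078, 0.0140]
0.280 [0, 0.0088, 0.0160]
```

Emit:
jog_arm([
  {"delta_pos": [0,0.0012,0.002],"turn": [0,0,0]},
  {"delta_pos": [0,0.0023,0.0039],"turn": [0,0,0]},
  {"delta_pos": [0,0.0035,0.0059],"turn": [0,0,0]},
  {"delta_pos": [0,0.0046,0.0079],"turn": [0,0,0]},
  {"delta_pos": [0,0.0057,0.0099],"turn": [0,0,0]},
  {"delta_pos": [0,0.0062,0.011],"turn": [0,0,0]},
  {"delta_pos": [0,0.0062,0.011],"turn": [0,0,0]},
  {"delta_pos": [0,0.0062,0.011],"turn": [0,0,0]},
])

```text
time_s: 17.25
eef_pos: [623.0, -19.4, 159.2]
eef_rot: [[0.224, 0.975, 0.002], [0.975, -0.224, -0.001], [-0.001, 0.002, -1.0]]
force: [-7.1, -3.9, 12.3]
grip_width: 10.6
finger_force: 31.9
```

Emit:
jog_arm([
  {"delta_pos": [0,0.0006,0.001],"turn": [0,0,0]},
  {"delta_pos": [0,0.0011,0.002],"turn": [0,0,0]},
  {"delta_pos": [0,0.0011,0.002],"turn": [0,0,0]},
  {"delta_pos": [0,0.0011,0.002],"turn": [0,0,0]},
])

```text
time_s: 17.65
eef_pos: [623.2, -19.4, 158.7]
eef_rot: [[0.224, 0.975, 0.001], [0.975, -0.224, -0.001], [-0.001, 0.001, -1.0]]
force: [-12.8, -4.0, 21.9]
grip_width: 10.6
finger_force: 32.9
```

```bash
python3 - <<'E'
from h import *
force(.3)
E
```

```text
tan 24.8 rad -0.1 [623.2 -19.4 158.7] 10.550583767973476 32.88542926311493 17.65
```

The notch has caught, at about 0.315. I'll unload the push before letting go.

Emit:
jog_arm([
  {"delta_pos": [0,-0.0012,-0.0022],"turn": [0,0,0]},
  {"delta_pos": [0,-0.0024,-0.0045],"turn": [0,0,0]},
  {"delta_pos": [0,-0.0024,-0.0045],"turn": [0,0,0]},
  {"delta_pos": [0,-0.0024,-0.0045],"turn": [0,0,0]},
])

```text
time_s: 18.05
eef_pos: [622.7, -19.2, 159.7]
eef_rot: [[0.224, 0.975, 0.002], [0.975, -0.224, -0.001], [-0.0, 0.002, -1.0]]
force: [-1.3, -4.3, 1.4]
grip_width: 10.6
finger_force: 30.8
```

```bash
python3 - <<'E'
from h import *
force(.31)
E
```

```text
tan 1.4 rad 0.4 [622.7 -19.2 159.7] 10.633919317252138 30.83001136779785 18.05
```

Emit:
jog_arm([
  {"delta_pos": [0,0,0],"turn": [0,0,0]},
  {"delta_pos": [0,0,0],"turn": [0,0,0]},
  {"delta_pos": [0,0,0],"turn": [0,0,0]},
  {"delta_pos": [0,0,0],"turn": [0,0,0]},
  {"delta_pos": [0,0,0],"turn": [0,0,0]},
], fingers=0.04)

```text
time_s: 18.55
eef_pos: [622.0, -18.5, 158.9]
eef_rot: [[0.224, 0.975, 0.0], [0.975, -0.224, 0.0], [0.0, 0.0, -1.0]]
force: [-0.1, 0.8, -0.5]
grip_width: 40.1
finger_force: 0.0
```

Emit:
jog_arm([
  {"delta_pos": [0,0,-0.005],"turn": [0,0,0]},
  {"delta_pos": [0,0,-0.015],"turn": [0,0,0]},
  {"delta_pos": [0,0,-0.03],"turn": [0,0,0]},
  {"delta_pos": [0,0,-0.055],"turn": [0,0,0]},
  {"delta_pos": [0,0,-0.08],"turn": [0,0,0]},
  {"delta_pos": [0,0,-0.1],"turn": [0,0,0]},
  {"delta_pos": [0,0,-0.1],"turn": [0,0,0]},
  {"delta_pos": [0,0,-0.1],"turn": [0,0,0]},
])

```text
time_s: 19.35
eef_pos: [622.4, -18.8, 259.6]
eef_rot: [[0.224, 0.975, 0.002], [0.975, -0.224, -0.0], [0.0, 0.002, -1.0]]
force: [-0.2, -0.2, -0.9]
grip_width: 40.2
finger_force: 0.0
```

```bash
python3 - <<'E'
from h import *
force(.31)
im=env.read_camera("side")
cv2.imwrite("pics/c6.png",cv2.resize(im[120:320,220:420],None,fx=3,fy=3,interpolation=cv2.INTER_CUBIC))
E
```

```text
tan -0.7 rad -0.5 [622.4 -18.8 259.6] 40.20521434803602 0.0 19.35
```

View pics/c6.png

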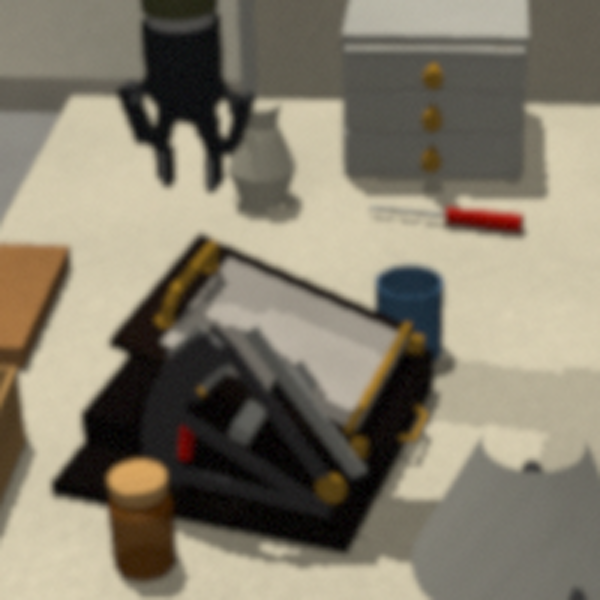

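The picture shows the board propped at a shallow tilt, with the far edge near (287,200) px. The gripper is well clear above it and the bystanders look undisturbed.

```bash
python3 -c "
from plant import env
print(env.hand_in())"
```

```text
the job is handed in; nothing more can be done
None
```

The board was tripped at the stop, lowered flat until the pawl reset, then raised and left propped in the second notch (about 0.31 rad by the arm's position) with the gripper clear; I handed it in at about 19 s, and no verdict was returned.

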